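# Line up the tube racks and work the guarded cap-press pedal

## Robot

A 6-joint arm with a two-finger parallel gripper is mounted at the origin on the work surface. World frame = base frame: x ahead of the robot, y to its left, z up, the work surface at z = 0. Lengths are in m, angles in rad, forces in N, time in s.
With the tool pointing down it reaches from about 0.15 to 0.775 m from the base axis. Payload 6.1 kg.
Tool frame: the origin (TCP) lies midway between the tips of the shut fingers; the grasp point (between the pads) lies 19 mm behind it; z points along the fingers, y is the direction in which the jaws open and shut (so a half turn about z gives the same grasp; the last joint's range is limited). The gripper opens to 85 mm and grips with 20 to 120 N. Pads are 22 mm wide; open, the fingers measure 114 mm over their backs; the gripper's body (76 mm by 85 mm) begins 54 mm behind the grasp point. The pads swing forward as they close: fully open they stand 13 mm farther back than shut.
Start: joints at [-1.196, 0.126, -0.04, 1.405, 0, 1.571], TCP at [0.192, -0.489, 0.231] pointing down, gripper open.
Joint ranges: [-2.72, 2.72], [-0.95, 1.95], [-1.27, 1.35], [-1.78, 2.02], [-1.46, 1.47], [-3.14, 3.14]. Speed limits (rad/s): [2.39, 2.39, 3.01, 3.14, 3.14, 3.14].

## Interface

Orientations are given as a unit quaternion [x, y, z, w].
In Python, from station import arm gives the robot as it stands.
- The arm moves only by the shell command python3 -m handwheel 'ROWS' [FORCE]. ROWS is JSON, a list of rows, each a list of 3 entries, a list of its own where there are three numbers: the finger opening in mm, from 0 to 85.4, then the shift along the tool's x, y, z in units of 25 mm (1.0 is 25 mm), then the turn, a rotation vector about the tool's x, y, z in units of 5 degrees (1.0 is 5 degrees). In form: [[hand, [x, y, z], [rx, ry, rz]], ...]. A call has 1 to 10 rows; each row is the pose to reach, as a shift and turn from the pose commanded when the call began, along the tool's axes at that moment; what a row does not reach only later rows make up. A row lasts 1/12 s, in which the tool goes at most 41.7 mm and 7.16 degrees, less where a joint would pass 70% of its speed; a pose out of reach is approached as far as the arm can. A call with a gripper value outside its range is refused whole. The fingers move at their own pace and stop on an object; FORCE is the grip in N (left out, the last holds). Time passes only in rows, so rows that repeat a pose let the fingers close. It gives the time, the measured TCP pose, the force and the opening at its end, in the units of the state.
- arm.observe(): the state, without advancing time (a new reading comes with each control period).
- arm.get_image(name): name is "scene" or "top" or "wrist"; returns a dict with "color" (400x640x3 uint8, red, green, blue), "camera_matrix" (3x3 intrinsics, pixels), "eye" and "rotation" of the camera in the world; the wrist camera has in their place "mount" (4x4, takes a point from camera to tool coordinates, whose origin is the TCP and whose axes are the flange's). Camera axes: x right, y up, looking along -z (the intrinsics and any distortion apply to the point x, -y, -z); pixel columns grow to the right and rows downward; lengths in m; the calibration is good to about 2 mm. A picture is of the moment at which its call begins: read the wrist's pose just before it. There is no depth.
- arm.job_done(): hands the job in, once; it reports no verdict.
The state is a dict: "time_s": time; "joint_pos": joint angles; "dq": joint speeds; "effort": joint torques, N m; "tool_pos": TCP position; "eef_rot": TCP orientation; "force": force on the tool from outside, world axes, zero at the start; "torque": the same for the moment, N m; "gripper_width": opening from 0.0 (shut) to 1.0 (fully open).
Only numpy, scipy, OpenCV 4.12 (cv2) and the standard library are available. Lean on these libraries where they do the work, as an engineer would, in place of code of your own. Each camera call takes 0.05 s, during which the arm holds its last target. There are 200 camera calls.

## Task

Get the three tube racks standing straight in an even row in the cap press: each centred on a marked lane and touching the fence, any colour in any lane, with their caps still up. Then reach in under the yellow guard with the gripper and press the orange pedal down gently, without forcing it, right to its stop, so that the press plate pushes all the caps home; hold it there for about a second and let the pedal come back up. Leave the racks in their row and the bottle, swab box and beaker where they are.

Things in the scene. Friction and masses are not known exactly. Their poses are not given: they have to be found in the camera images.
- press: cap press, fixed: white tray 285 wide (y) x 235 mm deep; racks stand on its floor, 8 mm above the bench. Origin at bench level, z up, x from the open front (robot side) to the fence. Three grey lanes with yellow centre lines run along x at y = -90, 0 and +90 mm. A rack touching the fence has its centre at x = +5 mm. Two grey hinge posts (y = +-132, x = 85, 98 mm high) stand behind.
- fence (a point): middle of the front face of the aluminium fence bar across the tray (x = +60 mm in the press frame), on its top edge, 40 mm above the bench.
- press_plate (a joint): the clear press plate in an aluminium frame, 236 mm wide, 145 mm long, hinged at x = +85 mm of the press, 80 mm above the bench. 0 rad: open, upright behind the racks; 1.68 rad: flat over the three racks. The pedal drives it, four times as far as the pedal turns.
- pedal_guard: yellow pedal guard, fixed on the bench: 115 long (x), 124 wide (y), 121 mm high. Side cheeks with inner faces at y = +-56 mm, from x = -51 to +49 mm; slotted roof from x = -65 to +49 mm, its underside 115 mm above the bench. Open at the front (-x), roughly facing the robot; +x points into it. Origin: bench level, below the guard's middle, z up.
- guard_lip (a point): middle of the lower front edge of the guard's roof (x = -65 mm, 115 mm above the bench in the guard's frame).
- tread (a point): point on the top face of the orange pedal tread, mid-width, 66 mm from the hinge and 14 mm behind the free front edge; moves with the pedal. Tread 80 wide, 8 mm thick, hinged at x = +10, z = 24 mm of the guard, rising toward the front by 0.45 rad at rest, when it lies wholly under the roof, about 58 mm below it at this point.
- pedal (a joint): pedal angle, rad: 0 at rest (up, held by a spring), 0.42 at its stop. The front edge travels about 33 mm. At the tread point it takes some 5 N to start and 10 to 25 N just before the stop.
- rack_red: red tube rack, a loose block 110 (x) x 40 (y) x 55 mm high, 0.35 kg, with five tubes whose blue caps sit on top as one strip 100 x 22 mm; the caps' top is 78 mm above the rack's underside while up, 71 mm when home. Origin: centre of its underside; x along its length, z up. Can be gripped across its 40 mm width below the caps, or pushed.
- rack_blue: blue tube rack, a loose block 110 (x) x 40 (y) x 55 mm high, 0.35 kg, with five tubes whose blue caps sit on top as one strip 100 x 22 mm; the caps' top is 78 mm above the rack's underside while up, 71 mm when home. Origin: centre of its underside; x along its length, z up. Can be gripped across its 40 mm width below the caps, or pushed.
- rack_green: green tube rack, a loose block 110 (x) x 40 (y) x 55 mm high, 0.35 kg, with five tubes whose blue caps sit on top as one strip 100 x 22 mm; the caps' top is 78 mm above the rack's underside while up, 71 mm when home. Origin: centre of its underside; x along its length, z up. Can be gripped across its 40 mm width below the caps, or pushed.
- caps_red (a joint): how far the cap strip of the red rack is pressed down, m: 0 up, about 0.0065 to 0.007 home; stiff, stays where it is.
- caps_blue (a joint): how far the cap strip of the blue rack is pressed down, m: 0 up, about 0.0065 to 0.007 home; stiff, stays where it is.
- caps_green (a joint): how far the cap strip of the green rack is pressed down, m: 0 up, about 0.0065 to 0.007 home; stiff, stays where it is.
- reagent_bottle: amber bottle with blue cap, 68 mm across, 150 mm high, loose bystander. Origin: centre of its underside.
- swab_box: open yellow box 70 x 60 x 45 mm, loose bystander. Origin: centre of its underside.
- beaker: white plastic beaker, 72 mm across, 85 mm high, loose bystander. Origin: centre of its underside.
Things that resemble listed ones, but are neither listed nor needed, are in the scene too. Leave any white look-alike of the rack_green alone.

How it is judged:
By the outcome, as a careful person would: the job done as asked, in the order asked, and still so for the second after the job is handed in, with the robot touching nothing.
It also fails if it takes over 72 s, if anything falls off the work surface, if the arm or the gripper's body presses on something with over 40 N, if the wrist force passes 120 N, or if a joint passes its speed limit or range.

## Working session

There is one attempt and no reset: what is moved stays moved. The work goes in short steps, Python scripts to look and compute and a shell command to move; the robot and the scene stay as the last step left them, time stands still between calls to the robot, and variables do not carry over. Pictures are saved under pics/ and viewed, about 8 in all and at most 12, crops included, and the job is handed in when it is done.

```bash
mkdir -p pics; ls
python3 - <<'E'
from station import arm
import cv2,json,numpy as np
s=arm.observe();print({k:np.round(v,3).tolist() for k,v in s.items()})
for n in("top","scene"):
    d=arm.get_image(n);cv2.imwrite(f"pics/{n}0.png",d["color"][:,:,::-1])
    print(n,{k:np.round(v,4).tolist() for k,v in d.items() if k!="color"})
d=arm.get_image("wrist");print({k:np.round(v,4).tolist() for k,v in d.items() if k!="color"})
a=cv2.imread("pics/top0.png");b=cv2.imread("pics/scene0.png")
E
```

```text
pics
{'time_s': 0.0, 'joint_pos': [-1.196, 0.126, -0.041, 1.405, 0.0, 1.571], 'dq': [-0.0, -0.001, -0.0, -0.002, -0.001, 0.002], 'effort': [0.001, -43.592, 35.292, 0.017, 0.0, -0.0], 'tool_pos': [0.192, -0.488, 0.231], 'eef_rot': [0.982, 0.186, -0.0, -0.001], 'force': [0.138, 0.387, 0.12], 'torque': [-0.022, 0.028, 0.009], 'gripper_width': 1.002}
top {'camera_matrix': [[370.8386, 0.0, 322.4733], [0.0, 370.8386, 200.5194], [0.0, 0.0, 1.0]], 'eye': [0.4965, 0.0004, 1.1277], 'rotation': [-0.0226, 0.0322, 0.7079, -0.7052]}
scene {'camera_matrix': [[501.5957, 0.0, 319.8627], [0.0, 501.5957, 206.6546], [0.0, 0.0, 1.0]], 'eye': [1.2795, 0.3558, 1.2884], 'rotation': [0.1596, 0.2505, 0.8177, 0.493]}
{'camera_matrix': [[349.6228, 0.0, 317.9076], [0.0, 349.6228, 198.2291], [0.0, 0.0, 1.0]], 'mount': [[-0.0012, 0.9561, 0.2931, 0.0754], [1.0, 0.0011, 0.0008, -0.0001], [0.0004, 0.2931, -0.9561, -0.143], [0.0, 0.0, 0.0, 1.0]]}
```

View pics/top0.png

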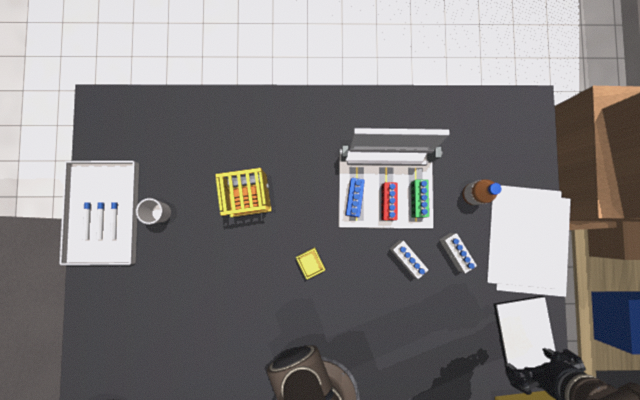

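View pics/scene0.png

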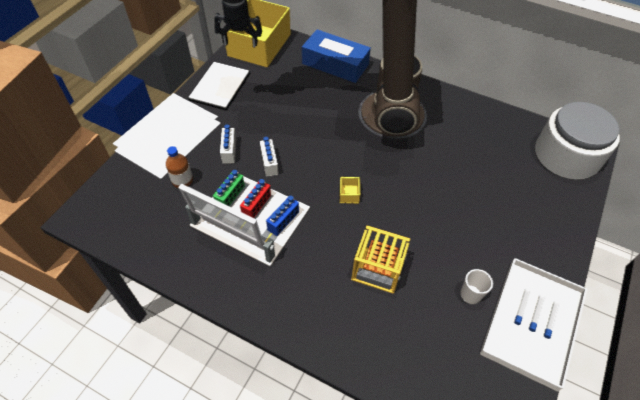

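Top view: racks are in the tray, short of the fence: blue (355,198), red (390,202), green (421,198). White look-alikes at (409,260) and (460,253) are to be left alone. Guard is at (244,192), swab box (311,264), beaker (153,211), bottle (483,191). The choice is the three coloured blocks with blue caps.

```bash
cat > h.py <<'E'
from station import arm
import cv2,numpy as np
from scipy.spatial.transform import Rotation as R
def grab(n,save=None):
    s=arm.observe();d=arm.get_image(n)
    if n=="wrist":
        Rt=R.from_quat(s["eef_rot"]).as_matrix();M=np.array(d["mount"])
        d["C"]=Rt@M[:3,:3];d["o"]=Rt@M[:3,3]+s["tool_pos"]
    else: 
        r=np.array(d["rotation"]);d["C"]=R.from_quat(r).as_matrix() if r.size==4 else r;d["o"]=np.array(d["eye"])
    if save: cv2.imwrite(f"pics/{save}.png",d["color"][:,:,::-1])
    return d
def ray(d,px):
    p=np.linalg.solve(np.array(d["camera_matrix"]),[px[0],px[1],1]);return d["C"]@[p[0],-p[1],-p[2]]
def onz(d,px,z):
    v=ray(d,px);return d["o"]+v*(z-d["o"][2])/v[2]
def proj(d,P):
    c=d["C"].T@(np.array(P)-d["o"]);q=np.array(d["camera_matrix"])@[c[0],-c[1],-c[2]];return q[:2]/q[2]
def mask(d,c):
    h=cv2.cvtColor(d["color"],cv2.COLOR_RGB2HSV);H,S,V=h[...,0].astype(int),h[...,1],h[...,2]
    m={"red":((H<8)|(H>172))&(S>150)&(V>60),"green":(H>45)&(H<85)&(S>100)&(V>40),
       "blue":(H>95)&(H<130)&(S>110)&(V>40),"yellow":(H>20)&(H<35)&(S>120)&(V>80),"orange":(H>8)&(H<19)&(S>150)&(V>80)}[c]
    return m.astype(np.uint8)
def blobs(m,amin=40):
    return sorted([c for c in cv2.findContours(m,cv2.RETR_EXTERNAL,cv2.CHAIN_APPROX_NONE)[0] if cv2.contourArea(c)>amin],key=cv2.contourArea,reverse=True)
def rows(pos,yaw=None,quat=None):
    """shift (25mm) & turn (5deg) from now to world pos; yaw = world direction of tool x, tool pointing down"""
    s=arm.observe();R0=R.from_quat(s["eef_rot"])
    if yaw is not None: Rt=R.from_matrix(np.array([[np.cos(yaw),np.sin(yaw),0],[np.sin(yaw),-np.cos(yaw),0],[0,0,-1]]))
    elif quat is not None: Rt=R.from_quat(quat)
    else: Rt=R0
    print("shift",np.round(R0.inv().apply(np.array(pos)-s["tool_pos"])/.025,2),"turn",np.round(np.degrees((R0.inv()*Rt).as_rotvec())/5,2))
E
python3 - <<'E'
from h import *
d=grab("top")
s=arm.observe();Rt=R.from_quat(s["eef_rot"]).as_matrix();print("tool axes\n",Rt.round(2))
for c,z in(("red",.063),("green",.063),("blue",.063),("yellow",.12)):
    for b in blobs(mask(d,c),30)[:6]:
        r=cv2.minAreaRect(b);print(c,cv2.contourArea(b),np.round(r[0]),onz(d,r[0],z).round(3),np.round(r[1]),round(r[2]))
for n,p,z in(("trayFL",(339,227),.008),("trayFR",(433,227),.008),("fenceL",(344,164),.04),("fenceR",(434,164),.04),("guardFL",(221,217),.12),("guardFR",(271,211),.12),("guardBL",(217,171),.12),("guardBR",(262,168),.12),("bottlecap",(494,189),.15),("box",(311,264),.045),("white1",(409,260),.06),("white2",(460,253),.06)):print(n,onz(d,p,z).round(3))
E
```

```text
tool axes
 [[ 0.93  0.37 -0.  ]
 [ 0.37 -0.93  0.  ]
 [ 0.   -0.   -1.  ]]
red 213.0 [389. 201.] [ 0.577 -0.206  0.063] [36. 14.] 90
green 240.0 [420. 198.] [ 0.584 -0.296  0.063] [37. 16.] 90
blue 2454.0 [615. 322.] [ 0.229 -0.844  0.063] [61. 47.] 90
blue 469.5 [355. 197.] [ 0.589 -0.108  0.063] [14. 38.] 8
blue 94.5 [494. 188.] [ 0.613 -0.514  0.063] [11. 11.] 90
yellow 1980.0 [243. 192.] [0.598 0.203 0.12 ] [45. 51.] 82
yellow 504.5 [310. 263.] [0.405 0.02  0.12 ] [25. 21.] 63
yellow 283.0 [524. 395.] [ 0.058 -0.544  0.12 ] [ 8. 59.] 90
trayFL [ 0.503 -0.064  0.008]
trayFR [ 0.502 -0.349  0.008]
fenceL [ 0.689 -0.079  0.04 ]
fenceR [ 0.689 -0.347  0.04 ]
guardFL [0.531 0.261 0.12 ]
guardFR [0.547 0.126 0.12 ]
guardBL [0.657 0.274 0.12 ]
guardBR [0.665 0.152 0.12 ]
bottlecap [ 0.602 -0.471  0.15 ]
box [0.397 0.019 0.045]
white1 [ 0.408 -0.261  0.06 ]
white2 [ 0.427 -0.408  0.06 ]
```

```bash
python3 -c "
from h import *
rows([.62,-.207,.28],yaw=0)"
```

```text
shift [20.05 -4.21 -1.96] turn [-0.01  0.    4.29]
```

```bash
python3 -m handwheel '[[85,[1.3,-0.3,-0.6],[0,0,0.5]],[85,[2.6,-0.6,-1.2],[0,0,1]],[85,[4,-0.9,-1.9],[0,0,1.6]],[85,[5.3,-1.2,-2],[0,0,2.2]],[85,[6.6,-1.5,-2],[0,0,2.8]],[85,[8,-1.8,-2],[0,0,3.4]],[85,[9.3,-2.1,-2],[0,0,4]],[85,[10.6,-2.4,-2],[0,0,4.3]],[85,[12,-2.6,-2],[0,0,4.3]],[85,[12,-2.6,-2],[0,0,4.3]]]'
python3 -c "
from h import *
rows([.62,-.207,.28],yaw=0)"
```

```text
time_s: 1.03
tool_pos: [0.4517, -0.3153, 0.2803]
eef_rot: [1.0, 0.002, 0.0, -0.001]
force: [-0.9, -0.3, -0.9]
gripper_width: 0.996
shift [ 6.75 -4.3   0.03] turn [-0.02 -0.01  0.05]
```

```bash
python3 -m handwheel '[[85,[1.2,-0.8,0],[0,0,0]],[85,[2.4,-1.6,0],[0,0,0]],[85,[3.6,-2.4,0],[0,0,0]],[85,[5,-3.2,0],[0,0,0]],[85,[6,-3.8,0],[0,0,0]],[85,[6.75,-4.3,0],[0,0,0]],[85,[6.75,-4.3,0],[0,0,0]],[85,[6.75,-4.3,0],[0,0,0]]]'
python3 - <<'E'
from h import *
d=grab("wrist","w1")
for c,z in(("red",.063),("green",.063),("blue",.063),("yellow",.008)):
    for b in blobs(mask(d,c),60)[:8]:
        r=cv2.minAreaRect(b);print(c,cv2.contourArea(b),np.round(r[0]),onz(d,r[0],z).round(4),np.round(r[1]),round(r[2],1))
E
```

```text
time_s: 1.7
tool_pos: [0.617, -0.2101, 0.2801]
eef_rot: [1.0, 0.001, -0.001, -0.0]
force: [0.3, -0.1, 0.1]
gripper_width: 0.993
red 1946.0 [321. 196.] [ 0.5845 -0.2133  0.063 ] [ 36. 101.] 0.9
green 2516.0 [402. 188.] [ 0.5926 -0.2994  0.063 ] [ 45. 104.] 4.4
blue 4204.0 [229. 186.] [ 0.5949 -0.1148  0.063 ] [ 45. 106.] 5.6
blue 775.5 [367. 338.] [ 0.401  -0.2705  0.063 ] [75. 15.] 47.1
blue 723.0 [626. 202.] [ 0.5779 -0.5422  0.063 ] [37. 26.] 90.0
blue 713.5 [321. 215.] [ 0.5622 -0.2132  0.063 ] [14. 72.] 1.5
blue 606.5 [409. 216.] [ 0.5606 -0.3088  0.063 ] [18. 51.] 5.7
blue 209.5 [414. 160.] [ 0.6226 -0.3091  0.063 ] [15. 17.] 90.0
blue 204.5 [412. 179.] [ 0.6023 -0.3092  0.063 ] [18. 15.] 45.0
blue 174.5 [322. 168.] [ 0.6144 -0.214   0.063 ] [15. 16.] 45.0
yellow 2230.0 [ 21. 162.] [0.61   0.1481 0.008 ] [42. 98.] 0.0
yellow 1027.0 [134. 304.] [0.4121 0.0424 0.008 ] [23. 66.] 56.8
yellow 80.0 [319. 120.] [ 0.659  -0.2107  0.008 ] [45.  2.] 90.0
yellow 66.0 [241. 114.] [ 0.6658 -0.1206  0.008 ] [37.  3.] 86.6
```

View pics/w1.png

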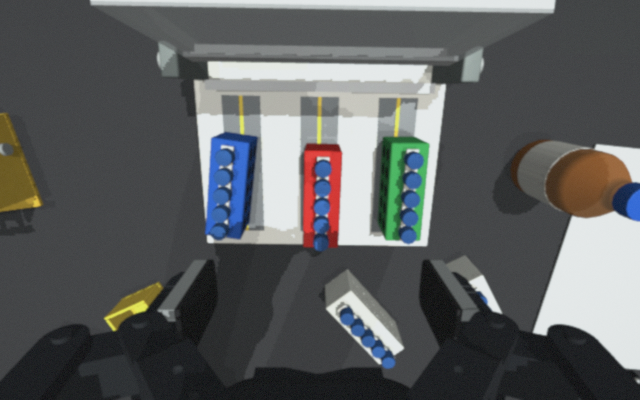

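The three coloured racks are clear: blue (229,186) tilted about 6°, red (321,196), green (402,188) tilted a few degrees. Lane lines are at columns 241/319/398, and white look-alikes at (365,320) and (480,280). Next is the press frame, from a crop.

Run:
```python
from h import *
d=grab("wrist")
im=d["color"][60:260,185:460][:,:,::-1];im=cv2.resize(im,None,fx=2.9,fy=2.9,interpolation=cv2.INTER_CUBIC);cv2.imwrite("pics/c1.png",im)
h=cv2.cvtColor(d["color"],cv2.COLOR_RGB2HSV).astype(int)
m=((h[...,0]>18)&(h[...,0]<36)&(h[...,1]>90)&(h[...,2]>70))
for u0 in(241,319,398):
    P=[]
    for v in range(96,136):
        u=np.arange(u0-7,u0+8);w=m[v,u]*h[v,u,1]
        if w.sum()>0:P.append(onz(d,((u*w).sum()/w.sum(),v),.008))
    P=np.array(P);f=np.polyfit(P[:,0],P[:,1],1);print(u0,len(P),"slope",f[0].round(4),"y@.62",np.polyval(f,.62).round(4),"y@.66",np.polyval(f,.66).round(4))
g=cv2.cvtColor(d["color"],cv2.COLOR_RGB2GRAY)
for u in(285,360):print(u,[(v,int(g[v,u])) for v in range(60,110,2)])
for v in(80,84,88,92,95,97):print(v,onz(d,(319,v),.04).round(4),onz(d,(319,v),.008).round(4))
```

```text
241 38 slope -0.0146 y@.62 -0.1197 y@.66 -0.1203
319 40 slope -0.0183 y@.62 -0.2098 y@.66 -0.2105
398 39 slope -0.0166 y@.62 -0.3001 y@.66 -0.3007
285 [(60, 83), (62, 190), (64, 230), (66, 231), (68, 231), (70, 233), (72, 232), (74, 231), (76, 232), (78, 224), (80, 174), (82, 156), (84, 156), (86, 155), (88, 155), (90, 150), (92, 172), (94, 177), (96, 177), (98, 175), (100, 177), (102, 176), (104, 177), (106, 178), (108, 176)]
360 [(60, 80), (62, 116), (64, 225), (66, 231), (68, 232), (70, 232), (72, 232), (74, 231), (76, 232), (78, 231), (80, 216), (82, 179), (84, 177), (86, 179), (88, 177), (90, 175), (92, 165), (94, 193), (96, 198), (98, 197), (100, 197), (102, 197), (104, 199), (106, 198), (108, 199)]
80 [ 0.7021 -0.2114  0.04  ] [ 0.703  -0.2115  0.008 ]
84 [ 0.6982 -0.2114  0.04  ] [ 0.6987 -0.2115  0.008 ]
88 [ 0.6942 -0.2114  0.04  ] [ 0.6944 -0.2115  0.008 ]
92 [ 0.6902 -0.2114  0.04  ] [ 0.69   -0.2115  0.008 ]
95 [ 0.6872 -0.2114  0.04  ] [ 0.6868 -0.2115  0.008 ]
97 [ 0.6851 -0.2114  0.04  ] [ 0.6846 -0.2115  0.008 ]
```

View pics/c1.png

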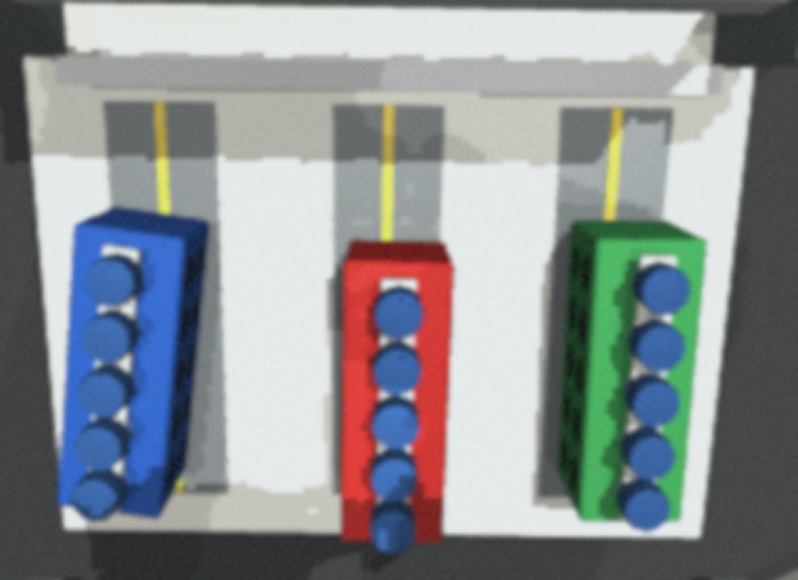

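Run:
```python
from h import *
d=grab("wrist")
for n,c in dict(blue=[(78,230),(183,238),(158,515),(60,505)],red=[(345,260),(450,262),(441,540),(342,540)],green=[(597,240),(705,240),(682,520),(580,520)]).items():
    P=np.array([onz(d,(185+u/2.9,60+v/2.9),.063) for u,v in c]);m=P.mean(0);a=(P[0]+P[1]-P[2]-P[3])[:2]/2;b=(P[0]+P[3]-P[1]-P[2])[:2]/2
    print(n,m.round(4),"len",np.linalg.norm(a).round(3),"wid",np.linalg.norm(b).round(3),"yaw deg",np.degrees(np.arctan2(a[1],a[0])).round(2))
rows([.575,-.211,.13],yaw=-.0165)
```

```text
blue [ 0.5893 -0.1122  0.063 ] len 0.107 wid 0.037 yaw deg -8.76
red [ 0.578 -0.214  0.063] len 0.109 wid 0.038 yaw deg -1.15
green [ 0.5858 -0.3053  0.063 ] len 0.108 wid 0.039 yaw deg 0.19
shift [-1.62 -0.02  6.06] turn [0.   0.   0.17]
```

```bash
python3 -c "
from h import *
rows([.548,-.213,.13],yaw=-.0175)"; python3 -m handwheel '[[60,[-1.2,0.05,1],[0,0,0.1]],[60,[-2.4,0.1,2],[0,0,0.2]],[60,[-2.75,0.1,3.2],[0,0,0.2]],[60,[-2.75,0.1,4.6],[0,0,0.2]],[60,[-2.75,0.1,6],[0,0,0.2]],[60,[-2.75,0.1,6],[0,0,0.2]],[60,[-2.75,0.1,6],[0,0,0.2]],[60,[-2.75,0.1,6],[0,0,0.2]]]' 30
python3 -c "
from h import *
rows([.548,-.213,.023],yaw=-.0175)
grab('wrist','w2')"
```

```text
shift [-2.7   0.06  6.06] turn [0.   0.   0.18]
time_s: 2.52
tool_pos: [0.5481, -0.2141, 0.1337]
eef_rot: [1.0, -0.009, 0.001, 0.0]
force: [-0.3, 0.6, 0.9]
gripper_width: 0.7
shift [-0.02 -0.05  4.43] turn [ 0.01 -0.03 -0.01]
```

View pics/w2.png

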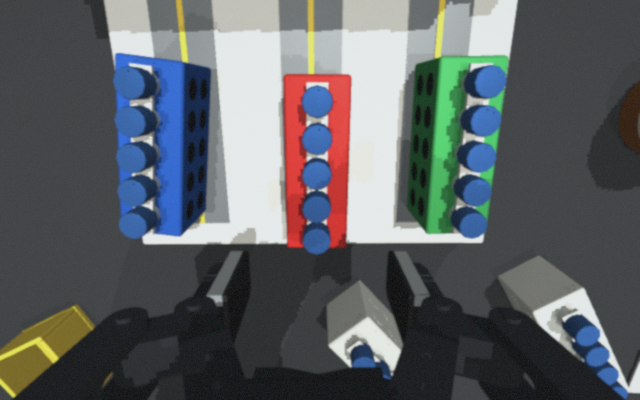

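Red rack is centred between the fingers (col 317 vs 319) and both neighbours are clear of the finger backs. Descending and gripping.

```bash
python3 -m handwheel '[[60,[0,0,1],[0,0,0]],[60,[0,0,2],[0,0,0]],[60,[0,0,3],[0,0,0]],[60,[0,0,3.8],[0,0,0]],[60,[0,0,4.4],[0,0,0]],[60,[0,0,4.4],[0,0,0]],[30,[0,0,4.4],[0,0,0]],[30,[0,0,4.4],[0,0,0]],[30,[0,0,4.4],[0,0,0]],[30,[0,0,4.4],[0,0,0]]]' 30
python3 -m handwheel '[[30,[0,0,0],[0,0,0]],[30,[0,0,0],[0,0,0]],[30,[0,0,0],[0,0,0]]]'
python3 -c "
from h import *
rows([.602,-.2096,.024],yaw=-.0165)"
```

```text
time_s: 3.4
tool_pos: [0.5493, -0.2138, 0.0237]
eef_rot: [1.0, -0.009, 0.002, 0.001]
force: [0.1, 1.0, 6.6]
gripper_width: 0.464
time_s: 3.65
tool_pos: [0.5493, -0.2139, 0.0237]
eef_rot: [1.0, -0.009, 0.002, 0.001]
force: [-0.2, 0.5, 6.4]
gripper_width: 0.464
shift [ 2.1  -0.21 -0.  ] turn [ 0.02 -0.05 -0.02]
```

```bash
python3 -m handwheel '[[30,[0.3,-0.05,0],[0,0,0]],[30,[0.6,-0.1,0],[0,0,0]],[30,[0.9,-0.15,0],[0,0,0]],[30,[1.2,-0.2,0],[0,0,0]],[30,[1.5,-0.2,0],[0,0,0]],[30,[1.8,-0.2,0],[0,0,0]],[30,[1.9,-0.2,0],[0,0,0]],[30,[1.9,-0.2,0],[0,0,0]]]'
for i in 1 2 ; do :; done
python3 -m handwheel '[[30,[0.06,0,0],[0,0,0]],[30,[0.12,0,0],[0,0,0]],[30,[0.12,0,0],[0,0,0]]]'
python3 -m handwheel '[[30,[0.06,0,0],[0,0,0]],[30,[0.12,0,0],[0,0,0]],[30,[0.12,0,0],[0,0,0]]]'
```

```text
time_s: 4.32
tool_pos: [0.5961, -0.2096, 0.0238]
eef_rot: [1.0, -0.009, 0.001, 0.001]
force: [-3.4, 0.2, 7.8]
gripper_width: 0.465
time_s: 4.57
tool_pos: [0.5982, -0.2097, 0.0238]
eef_rot: [1.0, -0.009, 0.001, 0.001]
force: [-6.7, -0.0, 8.6]
gripper_width: 0.465
time_s: 4.82
tool_pos: [0.6011, -0.2097, 0.0237]
eef_rot: [1.0, -0.009, 0.0, 0.001]
force: [-7.1, 0.1, 9.9]
gripper_width: 0.465
```

```bash
python3 -m handwheel '[[30,[0.05,0,0],[0,0,0]],[30,[0.1,0,0],[0,0,0]],[30,[0.1,0,0],[0,0,0]]]'
python3 -m handwheel '[[30,[0.05,0,0],[0,0,0]],[30,[0.1,0,0],[0,0,0]],[30,[0.1,0,0],[0,0,0]]]'
python3 - <<'E'
from h import *
d=grab("wrist","w3")
cv2.imwrite("pics/w3c.png",cv2.resize(d["color"][:260,150:490][:,:,::-1],None,fx=2,fy=2,interpolation=cv2.INTER_CUBIC))
E
```

```text
time_s: 5.07
tool_pos: [0.6036, -0.2098, 0.0238]
eef_rot: [1.0, -0.009, 0.0, 0.001]
force: [-6.1, 0.3, 9.8]
gripper_width: 0.465
time_s: 5.32
tool_pos: [0.6061, -0.2099, 0.0238]
eef_rot: [1.0, -0.009, 0.0, 0.001]
force: [-6.9, 0.1, 9.2]
gripper_width: 0.463
```

View pics/w3c.png

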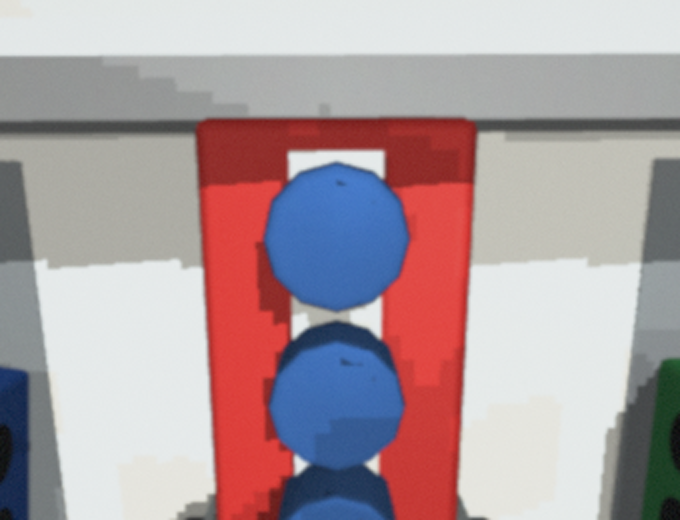

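Red is at or within a few mm of the fence: rack edge at crop row 119, fence edge at row 122. Checking the gap by rays while pushing on gently.

```bash
python3 - <<'E'
from h import *
d=grab("wrist")
print(onz(d,(318,59.7),.063).round(4),onz(d,(318,61.3),.04).round(4), onz(d,(318,64),.04).round(4))
E
python3 -m handwheel '[[30,[0.05,0,0],[0,0,0]],[30,[0.1,0,0],[0,0,0]],[30,[0.1,0,0],[0,0,0]]]'
python3 -m handwheel '[[30,[0.05,0,0],[0,0,0]],[30,[0.1,0,0],[0,0,0]],[30,[0.1,0,0],[0,0,0]]]'
```

```text
[ 0.6897 -0.211   0.063 ] [ 0.691 -0.211  0.04 ] [ 0.6902 -0.211   0.04  ]
time_s: 5.67
tool_pos: [0.6075, -0.2099, 0.0237]
eef_rot: [1.0, -0.009, -0.001, 0.001]
force: [-10.3, -1.1, 11.7]
gripper_width: 0.465
time_s: 5.92
tool_pos: [0.6075, -0.2099, 0.0237]
eef_rot: [1.0, -0.009, -0.003, 0.001]
force: [-18.7, 0.7, 17.3]
gripper_width: 0.467
```

Stalled against the fence at x=0.6075 with force rising, so that is contact. Ease, open, rise.

```bash
python3 -m handwheel '[[30,[-0.1,0,0],[0,0,0]],[60,[-0.1,0,0],[0,0,0]],[60,[-0.1,0,0],[0,0,0]],[60,[-0.1,0,0],[0,0,0]],[60,[-0.1,0,0],[0,0,0]],[60,[-0.1,0,-1],[0,0,0]],[60,[-0.1,0,-2.2],[0,0,0]],[60,[-0.1,0,-3.4],[0,0,0]],[60,[-0.1,0,-4.6],[0,0,0]],[60,[-0.1,0,-4.6],[0,0,0]]]'
python3 - <<'E'
from h import *
d=grab("wrist","w4")
# green: gripping point at 30mm in front of centre; yaw .2deg
rows([.556,-.3055,.13],yaw=0.003)
rows([.556,-.1075,.13],yaw=-.153)
E
```

```text
time_s: 6.75
tool_pos: [0.6116, -0.2102, 0.1431]
eef_rot: [1.0, -0.009, 0.005, 0.001]
force: [0.9, 0.3, 0.4]
gripper_width: 0.703
shift [-2.13  3.86  0.4 ] turn [ 0.02 -0.08 -0.24]
shift [-2.27 -4.06  0.39] turn [ 0.02 -0.08  1.55]
```

```bash
python3 -m handwheel '[[60,[-0.7,1.2,0],[0,0,-0.1]],[60,[-1.4,2.4,0],[0,0,-0.2]],[60,[-2.1,3.6,0],[0,0,-0.2]],[60,[-2.13,3.86,0.4],[0,-0.1,-0.2]],[60,[-2.13,3.86,0.4],[0,-0.1,-0.2]],[60,[-2.13,3.86,0.4],[0,-0.1,-0.2]]]' 30
python3 - <<'E'
from h import *
d=grab("wrist","w5")
cv2.imwrite("pics/w5c.png",cv2.resize(d["color"][:,100:560][:,:,::-1],None,fx=1.4,fy=1.4,interpolation=cv2.INTER_CUBIC))
s=arm.observe();print(s["tool_pos"].round(4) if hasattr(s["tool_pos"],'round') else s["tool_pos"])
E
```

```text
time_s: 7.3
tool_pos: [0.5532, -0.3045, 0.1245]
eef_rot: [1.0, -0.001, -0.005, -0.001]
force: [0.7, 0.6, 0.2]
gripper_width: 0.702
[ 0.5538 -0.304   0.1251]
```

View pics/w5c.png

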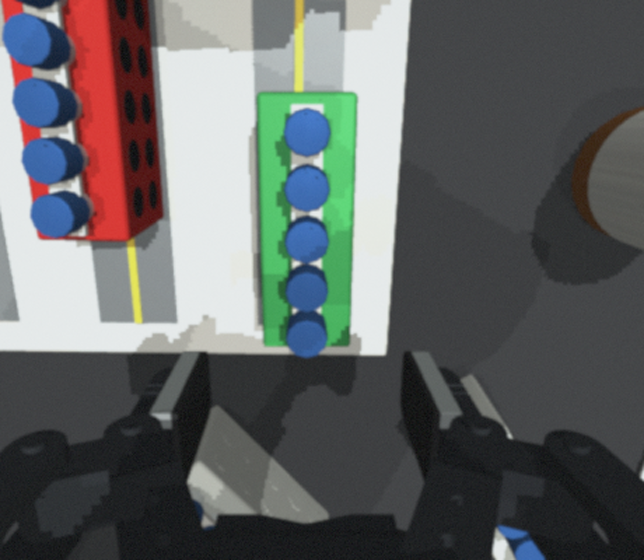

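Green is centred between the fingers (col 307 in the crop), and red stands on its lane.

```bash
python3 -m handwheel '[[60,[0,0.04,1],[0,0,0]],[60,[0,0.04,2],[0,0,0]],[60,[0,0.04,3],[0,0,0]],[60,[0,0.04,3.6],[0,0,0]],[60,[0,0.04,4.05],[0,0,0]],[60,[0,0.04,4.05],[0,0,0]],[30,[0,0.04,4.05],[0,0,0]],[30,[0,0.04,4.05],[0,0,0]],[30,[0,0.04,4.05],[0,0,0]],[30,[0,0.04,4.05],[0,0,0]]]' 30
python3 -m handwheel '[[30,[0,0,0],[0,0,0]],[30,[0,0,0],[0,0,0]],[30,[0,0,0],[0,0,0]]]'
python3 -c "
from h import *
rows([.595,-.2999,.024],yaw=-.0165)"
```

```text
time_s: 8.18
tool_pos: [0.5536, -0.3061, 0.0262]
eef_rot: [1.0, -0.0, -0.003, 0.0]
force: [-0.0, 0.1, 0.2]
gripper_width: 0.46
time_s: 8.43
tool_pos: [0.5536, -0.3061, 0.0262]
eef_rot: [1.0, -0.0, -0.003, 0.0]
force: [0.1, 1.9, 6.4]
gripper_width: 0.465
shift [ 1.66 -0.25  0.08] turn [0.01 0.08 0.19]
```

```bash
python3 -m handwheel '[[30,[0.3,-0.05,0],[0,0,0.05]],[30,[0.6,-0.1,0],[0,0,0.1]],[30,[0.9,-0.15,0],[0,0,0.15]],[30,[1.2,-0.2,0],[0,0,0.2]],[30,[1.4,-0.25,0],[0,0,0.2]],[30,[1.66,-0.25,0],[0,0,0.2]],[30,[1.66,-0.25,0],[0,0,0.2]],[30,[1.66,-0.25,0],[0,0,0.2]]]'
python3 -m handwheel '[[30,[0.05,0,0],[0,0,0]],[30,[0.1,0,0],[0,0,0]],[30,[0.1,0,0],[0,0,0]]]'
python3 -m handwheel '[[30,[0.05,0,0],[0,0,0]],[30,[0.1,0,0],[0,0,0]],[30,[0.1,0,0],[0,0,0]]]'
python3 -c "
from h import *
rows([.606,-.2999,.024],yaw=-.0165)"
```

```text
time_s: 9.1
tool_pos: [0.5949, -0.3004, 0.0263]
eef_rot: [1.0, -0.009, -0.004, 0.001]
force: [-1.9, 0.1, 8.4]
gripper_width: 0.465
time_s: 9.35
tool_pos: [0.5962, -0.3004, 0.0262]
eef_rot: [1.0, -0.009, -0.005, 0.001]
force: [-6.6, 0.4, 10.6]
gripper_width: 0.467
time_s: 9.6
tool_pos: [0.5986, -0.3005, 0.0262]
eef_rot: [1.0, -0.009, -0.005, 0.001]
force: [-6.3, -0.0, 10.4]
gripper_width: 0.467
shift [ 0.3  -0.03  0.09] turn [ 0.02  0.11 -0.03]
```

```bash
python3 -m handwheel '[[30,[0.05,-0.02,0],[0,0,0]],[30,[0.1,-0.02,0],[0,0,0]],[30,[0.1,-0.02,0],[0,0,0]]]'
python3 -m handwheel '[[30,[0.05,0,0],[0,0,0]],[30,[0.1,0,0],[0,0,0]],[30,[0.1,0,0],[0,0,0]]]'
python3 -m handwheel '[[30,[0.05,0,0],[0,0,0]],[30,[0.1,0,0],[0,0,0]],[30,[0.1,0,0],[0,0,0]]]'
```

```text
time_s: 9.85
tool_pos: [0.6011, -0.3002, 0.0262]
eef_rot: [1.0, -0.009, -0.005, 0.001]
force: [-6.1, -0.8, 9.7]
gripper_width: 0.466
time_s: 10.1
tool_pos: [0.6025, -0.3002, 0.0262]
eef_rot: [1.0, -0.01, -0.006, 0.001]
force: [-9.7, -0.3, 13.0]
gripper_width: 0.463
time_s: 10.35
tool_pos: [0.6025, -0.3002, 0.0262]
eef_rot: [1.0, -0.01, -0.008, 0.001]
force: [-18.6, 1.1, 17.3]
gripper_width: 0.467
```

Contact at 0.6025. Release, rise, and go to blue.

```bash
python3 -m handwheel '[[30,[-0.12,0,0],[0,0,0]],[60,[-0.12,0,0],[0,0,0]],[60,[-0.12,0,0],[0,0,0]],[60,[-0.12,0,0],[0,0,0]],[60,[-0.12,0,0],[0,0,0]],[60,[-0.12,0,-1],[0,0,0]],[60,[-0.12,0,-2.2],[0,0,0]],[60,[-0.12,0,-3.4],[0,0,0]],[60,[-0.12,0,-4.6],[0,0,0]],[60,[-0.12,0,-4.6],[0,0,0]]]'
python3 - <<'E'
from h import *
rows([.560,-.108,.125],yaw=-.153)
E
```

```text
time_s: 11.18
tool_pos: [0.6075, -0.3005, 0.1464]
eef_rot: [1.0, -0.009, -0.0, 0.002]
force: [-0.6, -0.5, 0.2]
gripper_width: 0.699
shift [-2.04 -7.67  0.83] turn [ 0.05 -0.    1.55]
```

```bash
python3 -m handwheel '[[60,[-0.4,-1.3,0],[0,0,0.3]],[60,[-0.8,-2.6,0],[0,0,0.6]],[60,[-1.2,-3.9,0],[0,0,0.9]],[60,[-1.6,-5.2,0],[0,0,1.2]],[60,[-1.8,-6.5,0],[0,0,1.5]],[60,[-2.04,-7.67,0.4],[0,0,1.55]],[60,[-2.04,-7.67,0.8],[0,0,1.55]],[60,[-2.04,-7.67,0.8],[0,0,1.55]]]' 30
python3 - <<'E'
from h import *
d=grab("wrist","w6")
cv2.imwrite("pics/w6c.png",cv2.resize(d["color"][:,100:560][:,:,::-1],None,fx=1.3,fy=1.3,interpolation=cv2.INTER_CUBIC))
rows([.560,-.108,.025],yaw=-.153)
E
```

```text
time_s: 11.85
tool_pos: [0.5561, -0.1051, 0.118]
eef_rot: [0.997, -0.075, -0.006, 0.0]
force: [-0.6, -0.5, -0.4]
gripper_width: 0.705
shift [0.19 0.04 3.75] turn [0.02 0.12 0.02]
```

View pics/w6c.png

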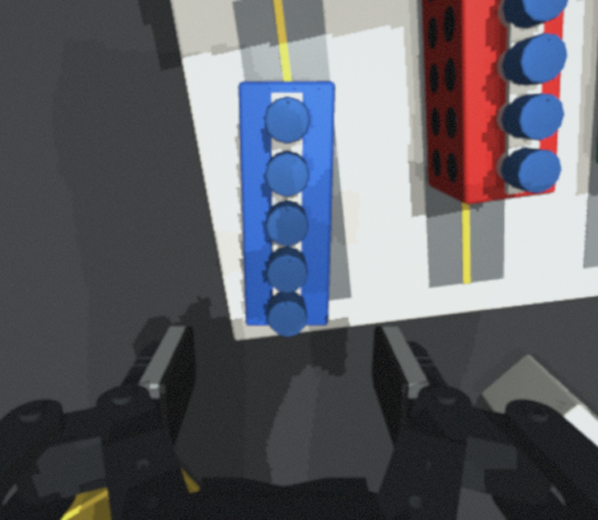

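Blue is centred and parallel to the jaws (col 287). Red's front looks square to its lane.

```bash
python3 -m handwheel '[[60,[0.1,0,1],[0,0,0]],[60,[0.1,0,2],[0,0,0]],[60,[0.1,0,3],[0,0,0]],[60,[0.1,0,3.4],[0,0,0]],[60,[0.1,0,3.7],[0,0,0]],[60,[0.1,0,3.7],[0,0,0]],[30,[0.1,0,3.7],[0,0,0]],[30,[0.1,0,3.7],[0,0,0]],[30,[0.1,0,3.7],[0,0,0]],[30,[0.1,0,3.7],[0,0,0]]]' 30
python3 -m handwheel '[[30,[0,0,0],[0,0,0]],[30,[0,0,0],[0,0,0]],[30,[0,0,0],[0,0,0]]]'
python3 -c "
from h import *
rows([.592,-.1192,.0255],yaw=-.0165)"
```

```text
time_s: 12.73
tool_pos: [0.5599, -0.1073, 0.029]
eef_rot: [0.997, -0.077, -0.003, 0.0]
force: [0.4, -0.7, 3.7]
gripper_width: 0.463
time_s: 12.98
tool_pos: [0.5599, -0.1074, 0.029]
eef_rot: [0.997, -0.077, -0.003, 0.001]
force: [0.1, -1.0, 6.6]
gripper_width: 0.465
shift [1.34 0.27 0.13] turn [ 0.01  0.07 -1.57]
```

```bash
python3 -m handwheel '[[30,[0.2,0.05,0],[0,0,-0.3]],[30,[0.4,0.1,0],[0,0,-0.6]],[30,[0.6,0.15,0],[0,0,-0.9]],[30,[0.8,0.2,0],[0,0,-1.2]],[30,[1,0.27,0],[0,0,-1.55]],[30,[1.2,0.27,0],[0,0,-1.55]],[30,[1.34,0.27,0],[0,0,-1.55]],[30,[1.34,0.27,0],[0,0,-1.55]]]'
python3 -c "
from h import *
rows([.600,-.1193,.0255],yaw=-.0165)"
```

```text
time_s: 13.65
tool_pos: [0.5905, -0.1189, 0.029]
eef_rot: [1.0, -0.009, -0.004, 0.0]
force: [-6.6, -0.0, 10.7]
gripper_width: 0.458
shift [0.38 0.01 0.14] turn [ 0.01  0.1  -0.02]
```

```bash
python3 -m handwheel '[[30,[0.1,0,0],[0,0,0]],[30,[0.2,0,0],[0,0,0]],[30,[0.3,0,0],[0,0,0]],[30,[0.38,0,0],[0,0,0]],[30,[0.38,0,0],[0,0,0]]]'
python3 -m handwheel '[[30,[0.05,0,0],[0,0,0]],[30,[0.1,0,0],[0,0,0]],[30,[0.1,0,0],[0,0,0]]]'
python3 -m handwheel '[[30,[0.05,0,0],[0,0,0]],[30,[0.1,0,0],[0,0,0]],[30,[0.1,0,0],[0,0,0]]]'
python3 -m handwheel '[[30,[0.05,0,0],[0,0,0]],[30,[0.1,0,0],[0,0,0]],[30,[0.1,0,0],[0,0,0]]]'
```

```text
time_s: 14.07
tool_pos: [0.5995, -0.1192, 0.029]
eef_rot: [1.0, -0.009, -0.005, 0.0]
force: [-8.1, 0.5, 12.3]
gripper_width: 0.463
time_s: 14.32
tool_pos: [0.6017, -0.1192, 0.029]
eef_rot: [1.0, -0.009, -0.005, 0.0]
force: [-9.1, 0.2, 13.4]
gripper_width: 0.463
time_s: 14.57
tool_pos: [0.6043, -0.1192, 0.029]
eef_rot: [1.0, -0.009, -0.005, 0.0]
force: [-8.5, 0.6, 13.2]
gripper_width: 0.465
time_s: 14.82
tool_pos: [0.6068, -0.1193, 0.029]
eef_rot: [1.0, -0.009, -0.005, 0.0]
force: [-9.5, -0.2, 13.6]
gripper_width: 0.467
```

```bash
python3 -m handwheel '[[30,[0.05,0,0],[0,0,0]],[30,[0.1,0,0],[0,0,0]],[30,[0.1,0,0],[0,0,0]]]'
python3 -m handwheel '[[30,[0.05,0,0],[0,0,0]],[30,[0.1,0,0],[0,0,0]],[30,[0.1,0,0],[0,0,0]]]'
```

```text
time_s: 15.07
tool_pos: [0.6076, -0.1193, 0.029]
eef_rot: [1.0, -0.009, -0.006, 0.0]
force: [-15.4, 0.7, 17.6]
gripper_width: 0.461
time_s: 15.32
tool_pos: [0.6076, -0.1193, 0.0289]
eef_rot: [1.0, -0.009, -0.008, 0.0]
force: [-22.8, 0.4, 23.3]
gripper_width: 0.463
```

```bash
python3 -m handwheel '[[30,[-0.14,0,0],[0,0,0]],[60,[-0.14,0,0],[0,0,0]],[60,[-0.14,0,0],[0,0,0]],[60,[-0.14,0,0],[0,0,0]],[60,[-0.14,0,0],[0,0,0]],[60,[-0.14,0,-1],[0,0,0]],[60,[-0.14,0,-2.2],[0,0,0]],[60,[-0.14,0,-3.4],[0,0,0]],[60,[-0.14,0,-4.8],[0,0,0]],[60,[-0.14,0,-6],[0,0,0]]]'
python3 -m handwheel '[[60,[0,1,-1],[0,0.1,0]],[60,[0,2,-2],[0,0.1,0]],[60,[0,3.6,-3],[0,0.1,0]],[60,[0,3.6,-4],[0,0.1,0]],[60,[0,3.6,-4],[0,0.1,0]],[60,[0,3.6,-4],[0,0.1,0]],[60,[0,3.6,-4],[0,0.1,0]]]'
python3 - <<'E'
from h import *
d=grab("wrist","w7")
cv2.imwrite("pics/w7c.png",cv2.resize(d["color"][40:260,180:460][:,:,::-1],None,fx=2.8,fy=2.7,interpolation=cv2.INTER_CUBIC))
E
```

```text
time_s: 16.15
tool_pos: [0.6108, -0.1191, 0.1788]
eef_rot: [1.0, -0.009, -0.004, 0.0]
force: [0.3, 0.2, -0.2]
gripper_width: 0.703
time_s: 16.73
tool_pos: [0.6101, -0.209, 0.2762]
eef_rot: [1.0, -0.009, -0.0, -0.0]
force: [-0.5, 0.2, -0.0]
gripper_width: 0.708
```

View pics/w7c.png

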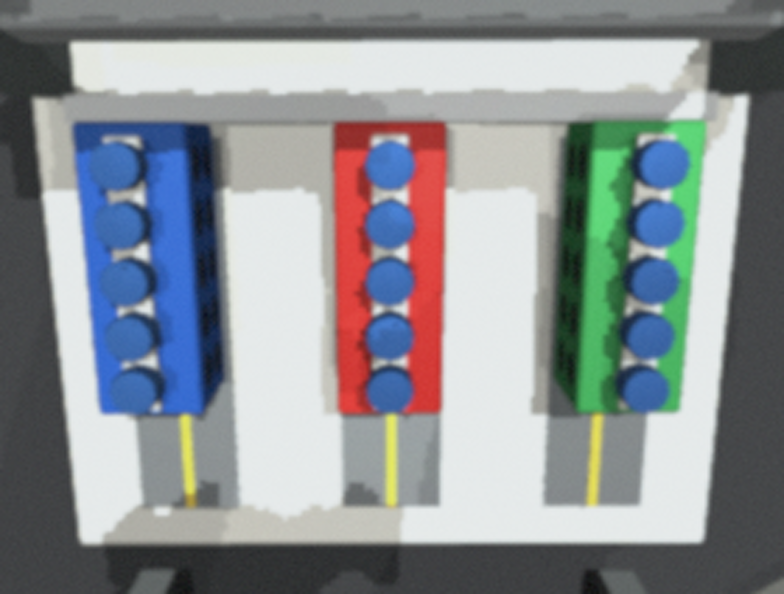

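Racks stand square on lanes against the fence: backs at crop row 122 on the fence edge, lane lines exit centred (189, 391, 594), and the caps are up. Numeric check, then over to the guard.

```bash
python3 - <<'E'
from h import *
d=grab("wrist")
for n,c in dict(blue=[(75,124),(188,124),(205,412),(100,412)],red=[(334,123),(446,123),(441,412),(340,412)],green=[(596,122),(707,122),(679,412),(577,412)]).items():
    P=np.array([onz(d,(180+u/2.8,40+v/2.7),.063) for u,v in c]);m=P.mean(0);a=(P[0]+P[1]-P[2]-P[3])[:2]/2
    print(n,m.round(4),"len",np.linalg.norm(a).round(3),"yaw deg",np.degrees(np.arctan2(a[1],a[0])).round(2))
for u in(188.5,391,594):print("line",onz(d,(180+u/2.8,40+460/2.7),.008).round(4))
E
python3 -m handwheel '[[60,[0,-1.6,0],[0,0,0]],[40,[0,-3.2,0],[0,0,0]],[20,[0,-4.8,0],[0,0,0]],[0,[0,-6.4,0],[0,0,0]],[0,[0,-8,0],[0,0,0]],[0,[0,-9.6,0],[0,0,0]],[0,[0,-11.2,0],[0,0,0]],[0,[0,-12.8,0],[0,0,0]],[0,[0,-14.4,0],[0,0,0]],[0,[0,-15.6,0],[0,0,0]]]'
python3 -m handwheel '[[0,[-0.5,-0.5,-0.5],[0,0,0]],[0,[-1,-0.5,-1],[0,0,0]],[0,[-1,-0.5,-1],[0,0,0]],[0,[-1,-0.5,-1],[0,0,0]]]'
python3 - <<'E'
from h import *
d=grab("wrist","w8")
cv2.imwrite("pics/w8c.png",cv2.resize(d["color"][20:300,130:480][:,:,::-1],None,fx=2.1,fy=2.1,interpolation=cv2.INTER_CUBIC))
E
```

```text
blue [ 0.6373 -0.1203  0.063 ] len 0.108 yaw deg -1.24
red [ 0.6358 -0.2099  0.063 ] len 0.108 yaw deg -0.9
green [ 0.6343 -0.3     0.063 ] len 0.108 yaw deg -1.19
line [ 0.5445 -0.119   0.008 ]
line [ 0.5429 -0.2088  0.008 ]
line [ 0.5412 -0.2988  0.008 ]
time_s: 17.67
tool_pos: [0.6201, 0.0395, 0.2766]
eef_rot: [1.0, 0.025, -0.001, -0.015]
force: [0.2, -0.1, 0.0]
gripper_width: -0.0
time_s: 18.0
tool_pos: [0.5945, 0.0443, 0.305]
eef_rot: [0.999, 0.029, 0.001, -0.017]
force: [0.3, 0.3, 0.0]
gripper_width: -0.002
```

View pics/w8c.png

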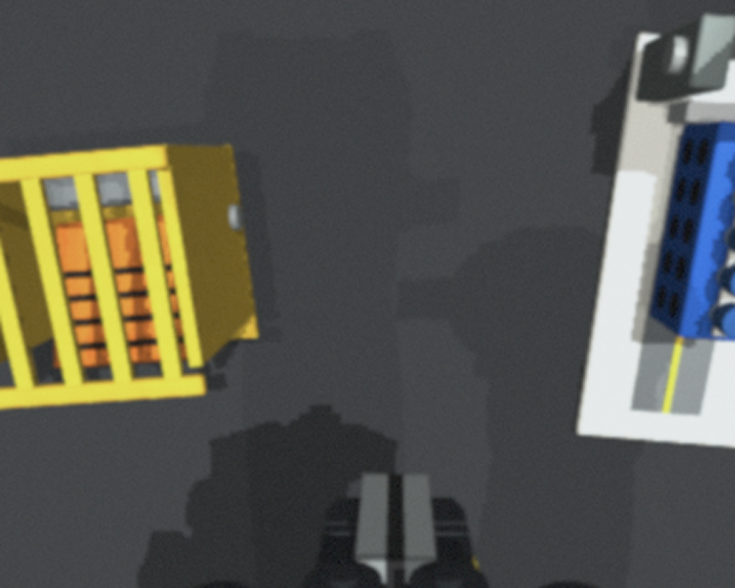

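Guard sits at the left of this view: roof front-right corner at crop (205,395), back-right (165,148), orange tread at (120,290) under the slots. Moving above it for the full outline; the racks check out within 1 mm.

```bash
python3 -c "
from h import *
d=grab('wrist')
print(onz(d,(227.6,208),.121).round(4),onz(d,(208.6,90.5),.121).round(4))
rows([.60,.20,.33],yaw=.1)"
```

```text
[0.5539 0.1387 0.121 ] [0.6647 0.1539 0.121 ]
shift [ 0.57 -6.23 -0.86] turn [-0.39 -0.01 -0.47]
```

```bash
python3 -m handwheel '[[0,[0,-1,-0.2],[-0.1,0,-0.1]],[0,[0.1,-2,-0.4],[-0.2,0,-0.3]],[0,[0.2,-3,-0.6],[-0.3,0,-0.5]],[0,[0.4,-4,-0.86],[-0.4,0,-0.7]],[0,[0.5,-5,-0.86],[-0.4,0,-0.8]],[0,[0.57,-6.2,-0.86],[-0.4,0,-0.8]],[0,[0.57,-6.2,-0.86],[-0.4,0,-0.8]],[0,[0.57,-6.2,-0.86],[-0.4,0,-0.8]]]'
python3 - <<'E'
from h import *
d=grab("wrist","w9")
m=mask(d,"yellow");m=cv2.morphologyEx(m,cv2.MORPH_CLOSE,np.ones((3,3),np.uint8))
b=[c for c in blobs(m,300)][0];hl=cv2.convexHull(b);ap=cv2.approxPolyDP(hl,4,True)[:,0]
for p in ap:print(p,"roof",onz(d,p,.121).round(4),"bench",onz(d,p,0).round(4))
o=blobs(mask(d,"orange"),20);print([(cv2.boundingRect(c)) for c in o])
x,y,w,h=cv2.boundingRect(b);print(x,y,w,h)
x0,y0=max(0,x-25),max(0,y-15);cv2.imwrite("pics/w9c.png",cv2.resize(d["color"][y0:y+h+25,x0:x+w+25][:,:,::-1],None,fx=3,fy=3,interpolation=cv2.INTER_CUBIC));print(x0,y0)
E
```

```text
time_s: 18.77
tool_pos: [0.6128, 0.1323, 0.3284]
eef_rot: [0.995, 0.099, -0.003, -0.015]
force: [0.4, -0.2, 0.3]
gripper_width: -0.005
[187 103] roof [0.6488 0.2771 0.121 ] bench [0.6353 0.3234 0.    ]
[236  99] roof [0.6621 0.2302 0.121 ] bench [0.6532 0.2603 0.    ]
[315 104] roof [0.6726 0.1541 0.121 ] bench [0.6674 0.1579 0.    ]
[307 218] roof [0.5555 0.1396 0.121 ] bench [0.5098 0.1384 0.    ]
[194 212] roof [0.537  0.2598 0.121 ] bench [0.4849 0.3001 0.    ]
[(277, 132, 16, 67), (232, 129, 13, 58), (254, 130, 15, 25), (255, 156, 14, 10), (255, 178, 13, 10), (255, 167, 13, 10), (254, 189, 14, 9), (232, 188, 13, 8)]
187 99 130 121
162 84
```

View pics/w9c.png

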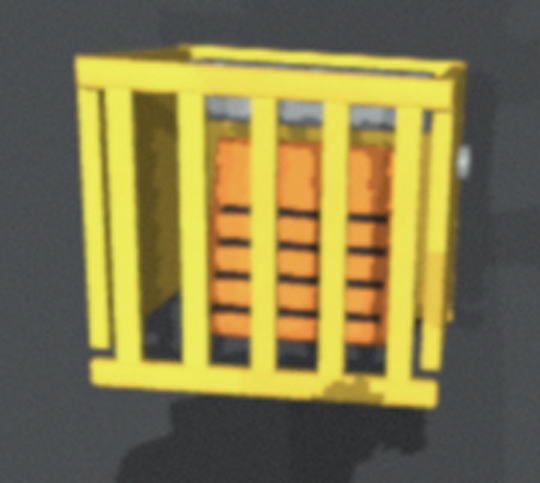

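Full outline: roof corners at crop FL (91,385), FR (437,407), BL (77,57), BR (452,80); the tread's front edge, near row 340, lies under the roof.

Run:
```python
from h import *
d=grab("wrist")
P=np.array([onz(d,(162+u/3,84+v/3),.121) for u,v in((91,385),(437,407),(77,57),(452,80))]);print(P.round(4))
a=((P[2]+P[3])-(P[0]+P[1]))[:2]/2;b=((P[0]+P[2])-(P[1]+P[3]))[:2]/2
print("len",np.linalg.norm(a),"wid",np.linalg.norm(b),"yaw",np.arctan2(a[1],a[0]),np.arctan2(-b[0],b[1]))
yaw=(np.arctan2(a[1],a[0])+np.arctan2(-b[0],b[1]))/2;u=np.array([np.cos(yaw),np.sin(yaw)])
o=P.mean(0)[:2]+.008*u;print("origin",o,"yaw",yaw)
for n,c in(("tread",[-49,56]),("lip",[-65,115]),("pre",[-170,110])):print(n,(o+c[0]/1e3*u).round(4))
# tread front edge pixels
for v in(340,):print("tread front",onz(d,(162+300/3,84+342/3),.058))
```

```text
[[0.5362 0.2617 0.121 ]
 [0.5537 0.1387 0.121 ]
 [0.6489 0.2766 0.121 ]
 [0.666  0.1552 0.121 ]]
len 0.11356778336248388 wid 0.12341026981437492 yaw 0.13883081996023866 0.14100269992192707
origin [0.60911112 0.20913291] yaw 0.13991675994108288
tread [0.5606 0.2023]
lip [0.5447 0.2001]
pre [0.4408 0.1854]
tread front [0.54602492 0.19888686 0.058     ]
```

```bash
cat >> h.py <<'E'
GO=np.array([.6091,.2091]);GY=.140;GU=np.array([np.cos(GY),np.sin(GY)])
def gq(p):
    p=np.radians(p);u=np.r_[GU,0];k=np.array([0,0,1.]);z=np.cos(p)*u-np.sin(p)*k;x=np.sin(p)*u+np.cos(p)*k
    return R.from_matrix(np.c_[x,np.cross(z,x),z]).as_quat()
def gp(x,z,y=0): return np.r_[GO+GU*x+np.array([-GU[1],GU[0]])*y,z]
def where():
    s=arm.observe();t=np.array(s["tool_pos"]);v=t[:2]-GO;z=R.from_quat(s["eef_rot"]).as_matrix()
    print("guard x,y,z mm",np.round([v@GU*1e3,(v[1]*GU[0]-v[0]*GU[1])*1e3,t[2]*1e3],1),"pitch",np.degrees(np.arcsin(-z[2,2])).round(1),"F",np.round(s["force"],1),"|F|",np.linalg.norm(s["force"]).round(1),"q",np.round(s["joint_pos"],2),round(s["time_s"],2))
E
python3 -c "
from h import *
where();rows(gp(-.19,.30),yaw=.14)"
```

```text
guard x,y,z mm [ -7.3 -76.9 328.5] pitch 88.2 F [0.1 0.1 0.3] |F| 0.4 q [0.2  0.36 0.48 1.69 0.03 3.14] 18.87
shift [-7.11 -3.46  1.26] turn [-0.35  0.03  0.67]
```

```bash
cat >> h.py <<'E'
def aq(p,psi=.36):
    p=np.radians(p);u=np.array([np.cos(psi),np.sin(psi),0]);k=np.array([0,0,1.]);z=np.cos(p)*u-np.sin(p)*k;x=np.sin(p)*u+np.cos(p)*k
    return R.from_matrix(np.c_[x,np.cross(z,x),z]).as_quat()
E
python3 -c "
from h import *
rows(gp(-.15,.30),yaw=.36)"
```

```text
shift [-5.52 -3.37  1.26] turn [-0.35 -0.01 -1.85]
```

```bash
python3 -m handwheel '[[0,[-0.3,0,0],[-0.1,0,-0.7]],[0,[-1,0,0],[-0.2,0,-1.4]],[0,[-2,-0.6,0.2],[-0.35,0,-1.85]],[0,[-3,-1.4,0.5],[-0.35,0,-1.85]],[0,[-4,-2.2,0.8],[-0.35,0,-1.85]],[0,[-5,-3,1.1],[-0.35,0,-1.85]],[0,[-5.5,-3.4,1.26],[-0.35,0,-1.85]],[0,[-5.5,-3.4,1.26],[-0.35,0,-1.85]],[0,[-5.5,-3.4,1.26],[-0.35,0,-1.85]]]'
python3 -c "
from h import *
where();rows(gp(-.15,.22),quat=aq(30))"
```

```text
time_s: 19.62
tool_pos: [0.4631, 0.1815, 0.3009]
eef_rot: [0.983, 0.184, 0.001, -0.003]
force: [-0.7, 1.1, 0.8]
gripper_width: -0.002
guard x,y,z mm [-148.4   -7.   300.9] pitch 89.6 F [-0.7  1.1  0.8] |F| 1.5 q [0.37 0.08 0.06 1.55 0.01 3.14] 19.62
shift [-0.01 -0.27  3.24] turn [-0.12 11.97  0.08]
```

```bash
python3 -m handwheel '[[0,[0,0,0],[0,0,-0.6]],[0,[0,-0.2,0],[0,0,-0.7]],[0,[0,-0.2,0],[0,0,-0.7]]]'
python3 -c "
from h import *
where();rows(gp(-.15,.25),quat=aq(30,.42))"
```

```text
time_s: 19.87
tool_pos: [0.4625, 0.1867, 0.3004]
eef_rot: [0.977, 0.214, 0.0, -0.003]
force: [-0.4, -0.8, 0.4]
gripper_width: 0.002
guard x,y,z mm [-148.3   -1.8  300.4] pitch 89.6 F [-0.4 -0.8  0.4] |F| 1.0 q [0.38 0.09 0.07 1.55 0.01 3.09] 19.87
shift [-0.05 -0.08  2.02] turn [-0.13 11.98  0.07]
```

```bash
python3 -m handwheel '[[0,[0,0,0.2],[0,1.2,0]],[0,[0,0,0.4],[0,2.4,0]],[0,[0,0,0.6],[0,3.6,0]],[0,[0,0,0.8],[0,4.8,0]],[0,[0,0,1],[0,6,0]],[0,[0,0,1.2],[0,7.2,0]],[0,[0,0,1.4],[0,8.4,0]],[0,[0,0,1.6],[0,9.6,0]],[0,[0,0,1.8],[0,10.8,0]],[0,[0,0,2],[0,12,0]]]'
python3 -m handwheel '[[0,[0,0,0],[0,0,0]],[0,[0,0,0],[0,0,0]]]'
python3 -c "
from h import *
where();rows(gp(-.11,.12),quat=aq(30,.42));rows(gp(-.11,.08),quat=aq(30,.42))"
```

```text
time_s: 20.7
tool_pos: [0.4617, 0.1865, 0.2516]
eef_rot: [0.844, 0.183, 0.491, -0.111]
force: [0.4, -0.9, -0.5]
gripper_width: 0.002
time_s: 20.87
tool_pos: [0.4596, 0.1858, 0.2455]
eef_rot: [0.848, 0.184, 0.485, -0.109]
force: [0.6, 0.4, 2.2]
gripper_width: -0.001
guard x,y,z mm [-151.3   -2.3  245.5] pitch 30.4 F [0.6 0.4 2.2] |F| 2.3 q [ 0.33 -0.69 -1.05  0.17  0.09  3.1 ] 20.87
shift [-3.52  0.42  3.92] turn [-0.15  0.07 -0.01]
shift [-4.9   0.43  4.73] turn [-0.15  0.07 -0.01]
```

```bash
python3 -m handwheel '[[0,[-0.8,0.1,0.9],[0,0,0]],[0,[-1.6,0.2,1.8],[0,0,0]],[0,[-2.4,0.3,2.7],[0,0,0]],[0,[-3.2,0.4,3.5],[0,0,0]],[0,[-4,0.4,4.2],[0,0,0]],[0,[-4.6,0.4,4.6],[0,0,0]],[0,[-4.9,0.4,4.75],[0,0,0]],[0,[-4.9,0.4,4.75],[0,0,0]],[0,[-4.9,0.4,4.75],[0,0,0]]]'
python3 -c "
from h import *
where();rows(gp(-.052,.079),quat=aq(30,.42))"
```

```text
time_s: 21.62
tool_pos: [0.5151, 0.1997, 0.097]
eef_rot: [0.849, 0.185, 0.483, -0.109]
force: [0.3, -0.4, -0.2]
gripper_width: -0.001
guard x,y,z mm [-94.4   3.8  97. ] pitch 30.6 F [ 0.3 -0.4 -0.2] |F| 0.5 q [ 0.31 -0.28 -1.26 -0.44  0.11  3.09] 21.62
shift [0.19 0.64 1.73] turn [-0.17  0.12  0.01]
```

Run:
```python
from h import *
from scipy.optimize import fsolve
D=[(.126,-.041,90,.525,.231),(.36,.48,88.2,.627,.3285),(.08,.06,89.6,.4974,.3009),(-.69,-1.05,30.4,.4957,.2455),(-.28,-1.26,30.6,.5525,.097)]
A=[];y=[]
for q2,q3,p,r,z in D:
    p=np.radians(p);A+=[[1,np.sin(q2),np.cos(q2-q3),np.cos(p),0],[0,np.cos(q2),-np.sin(q2-q3),-np.sin(p),1]];y+=[r,z]
k,res,*_=np.linalg.lstsq(np.array(A),np.array(y),rcond=None);print(k.round(3),(np.array(A)@k-y).round(3))
r0,a,b,c,h=k
for gx,gz in((-.11,.09),(-.1,.085),(-.052,.079),(-.05,.057),(-.055,.03)):
  r=np.hypot(*gp(gx,gz)[:2])
  for pd in(20,30,40,50):
    p=np.radians(pd);X=r-r0-c*np.cos(p);Z=gz-h+c*np.sin(p)
    L=np.hypot(X,Z);s=(L*L-a*a-b*b)/(2*a*b)  # = -sin(q3)?: dot(up,(sin q2,cos q2)) with (cos(q2-q3),-sin(q2-q3)) = sin(q3)
    q3=np.arcsin(np.clip(s,-1,1));q2=fsolve(lambda q:[np.arctan2(a*np.cos(q[0])-b*np.sin(q[0]-q3),a*np.sin(q[0])+b*np.cos(q[0]-q3))-np.arctan2(Z,X)],[0])[0]
    print(gx,gz,pd,"q2 %.2f q3 %.2f q4 %.2f"%(q2,q3,p-q2+q3))
```

```text
[-0.02   0.498  0.48   0.472  0.275] [-0.01  -0.013  0.019 -0.001  0.005 -0.01   0.023  0.006 -0.037  0.018]
-0.11 0.09 20 q2 0.48 q3 -1.34 q4 -1.47
-0.11 0.09 30 q2 -0.05 q3 -1.25 q4 -0.67
-0.11 0.09 40 q2 -0.23 q3 -1.10 q4 -0.17
-0.11 0.09 50 q2 -0.23 q3 -0.93 q4 0.17
-0.1 0.085 20 q2 0.50 q3 -1.31 q4 -1.47
-0.1 0.085 30 q2 -0.00 q3 -1.23 q4 -0.71
-0.1 0.085 40 q2 -0.19 q3 -1.09 q4 -0.20
-0.1 0.085 50 q2 -0.19 q3 -0.92 q4 0.15
-0.052 0.079 20 q2 0.48 q3 -1.22 q4 -1.35
-0.052 0.079 30 q2 0.11 q3 -1.14 q4 -0.73
-0.052 0.079 40 q2 -0.05 q3 -1.00 q4 -0.25
-0.052 0.079 50 q2 -0.07 q3 -0.84 q4 0.11
-0.05 0.057 20 q2 0.60 q3 -1.20 q4 -1.45
-0.05 0.057 30 q2 0.21 q3 -1.14 q4 -0.83
-0.05 0.057 40 q2 0.02 q3 -1.02 q4 -0.34
-0.05 0.057 50 q2 -0.02 q3 -0.85 q4 0.04
-0.055 0.03 20 q2 0.75 q3 -1.19 q4 -1.59
-0.055 0.03 30 q2 0.34 q3 -1.16 q4 -0.97
-0.055 0.03 40 q2 0.10 q3 -1.04 q4 -0.45
-0.055 0.03 50 q2 0.03 q3 -0.89 q4 -0.05<stdin>:14: RuntimeWarning: The iteration is not making good progress, as measured by the 
 improvement from the last ten iterations.
```

```bash
python3 -c "
from h import *
rows(gp(-.1,.079),quat=aq(37,.42))"
```

```text
shift [-0.75  0.08  0.15] turn [-0.17 -1.28  0.03]
```

```bash
python3 -m handwheel '[[0,[-0.1,0,0],[0,-0.6,0]],[0,[-0.2,0,0],[0,-1.3,0]],[0,[-0.5,0.1,0.1],[0,-1.3,0]],[0,[-0.75,0.1,0.15],[0,-1.3,0]],[0,[-0.75,0.1,0.15],[0,-1.3,0]],[0,[-0.75,0.1,0.15],[0,-1.3,0]]]'
python3 -c "
from h import *
where();rows(gp(-.052,.079),quat=aq(37,.42))"
```

```text
time_s: 22.12
tool_pos: [0.5071, 0.1938, 0.0766]
eef_rot: [0.875, 0.191, 0.434, -0.099]
force: [-0.0, -0.6, -0.3]
gripper_width: -0.002
guard x,y,z mm [-103.1   -0.9   76.6] pitch 37.2 F [-0.  -0.6 -0.3] |F| 0.7 q [ 0.31 -0.28 -1.19 -0.26  0.1   3.07] 22.12
shift [1.27 0.56 1.5 ] turn [-0.17  0.04  0.03]
```

```bash
python3 -m handwheel '[[0,[0.2,0.1,0.25],[0,0,0]],[0,[0.42,0.2,0.5],[0,0,0]],[0,[0.63,0.3,0.75],[0,0,0]],[0,[0.85,0.4,1],[0,0,0]],[0,[1.06,0.5,1.25],[0,0,0]],[0,[1.27,0.56,1.5],[0,0,0]],[0,[1.27,0.56,1.5],[0,0,0]],[0,[1.27,0.56,1.5],[0,0,0]]]'
python3 -c "
from h import *
where();rows(gp(-.049,.064),quat=aq(37,.42));rows(gp(-.056,.030),quat=aq(37,.42))
d=grab('scene','s1');cv2.imwrite('pics/s1c.png',cv2.resize(d['color'][150:310,280:480][:,:,::-1],None,fx=3.5,fy=3.5,interpolation=cv2.INTER_CUBIC))"
```

```text
time_s: 22.78
tool_pos: [0.558, 0.2018, 0.0782]
eef_rot: [0.875, 0.191, 0.433, -0.098]
force: [-0.4, 0.4, -0.4]
gripper_width: 0.004
guard x,y,z mm [-51.6  -0.1  78.2] pitch 37.3 F [-0.4  0.4 -0.4] |F| 0.7 q [ 0.29 -0.16 -1.11 -0.29  0.12  3.06] 22.78
shift [-0.39  0.03  0.43] turn [-0.17  0.06  0.03]
shift [-1.64 -0.04  1.04] turn [-0.17  0.06  0.03]
```

```bash
python3 -m handwheel '[[0,[-0.12,0,0.13],[0,0,0]],[0,[-0.24,0,0.26],[0,0,0]],[0,[-0.36,0,0.38],[0,0,0]],[0,[-0.36,0,0.38],[0,0,0]]]'
python3 -c "
from h import *
where()"
python3 -m handwheel '[[0,[-0.1,0,0.06],[0,0,0]],[0,[-0.2,0,0.12],[0,0,0]],[0,[-0.2,0,0.12],[0,0,0]]]'
python3 -c "
from h import *
where()"
python3 -m handwheel '[[0,[-0.1,0,0.06],[0,0,0]],[0,[-0.2,0,0.12],[0,0,0]],[0,[-0.2,0,0.12],[0,0,0]]]'
python3 -c "
from h import *
where();rows(gp(-.056,.040),quat=aq(37,.42))"
```

```text
time_s: 23.17
tool_pos: [0.5603, 0.2032, 0.0665]
eef_rot: [0.875, 0.191, 0.434, -0.099]
force: [-0.3, 0.2, 3.5]
gripper_width: -0.004
guard x,y,z mm [-49.1   1.   66.5] pitch 37.1 F [-0.3  0.2  3.5] |F| 3.5 q [ 0.29 -0.13 -1.12 -0.34  0.12  3.06] 23.17
time_s: 23.42
tool_pos: [0.5603, 0.2032, 0.0619]
eef_rot: [0.874, 0.191, 0.435, -0.099]
force: [0.4, 1.3, 5.1]
gripper_width: -0.001
guard x,y,z mm [-49.1   1.   61.9] pitch 37.0 F [0.4 1.3 5.1] |F| 5.3 q [ 0.29 -0.12 -1.13 -0.37  0.12  3.06] 23.42
time_s: 23.67
tool_pos: [0.5599, 0.2032, 0.0566]
eef_rot: [0.874, 0.192, 0.436, -0.099]
force: [1.5, 1.5, 5.6]
gripper_width: -0.004
guard x,y,z mm [-49.5   1.   56.6] pitch 36.9 F [1.5 1.5 5.6] |F| 6.0 q [ 0.29 -0.1  -1.14 -0.39  0.12  3.06] 23.67
shift [-0.69 -0.03  0.19] turn [-0.18 -0.01  0.04]
```

```bash
python3 -m handwheel '[[0,[-0.09,0,0.03],[0,0,0]],[0,[-0.18,0,0.06],[0,0,0]],[0,[-0.18,0,0.06],[0,0,0]]]'
python3 -c "
from h import *
where()"
python3 -m handwheel '[[0,[-0.09,0,0.03],[0,0,0]],[0,[-0.18,0,0.06],[0,0,0]],[0,[-0.18,0,0.06],[0,0,0]]]'
python3 -c "
from h import *
where()"
python3 -m handwheel '[[0,[-0.08,0,0.04],[0,0,0]],[0,[-0.16,0,0.08],[0,0,0]],[0,[-0.16,0,0.08],[0,0,0]]]'
python3 -c "
from h import *
where()"
```

```text
time_s: 23.92
tool_pos: [0.5585, 0.2029, 0.0523]
eef_rot: [0.874, 0.192, 0.436, -0.1]
force: [1.4, 2.8, 5.9]
gripper_width: 0.002
guard x,y,z mm [-50.9   0.9  52.3] pitch 36.9 F [1.4 2.8 5.9] |F| 6.7 q [ 0.29 -0.1  -1.15 -0.4   0.12  3.06] 23.92
time_s: 24.17
tool_pos: [0.5574, 0.2026, 0.0483]
eef_rot: [0.874, 0.192, 0.436, -0.1]
force: [0.5, 4.8, 7.0]
gripper_width: -0.004
guard x,y,z mm [-52.1   0.8  48.3] pitch 36.9 F [0.5 4.8 7. ] |F| 8.5 q [ 0.29 -0.09 -1.16 -0.42  0.12  3.06] 24.17
time_s: 24.42
tool_pos: [0.5565, 0.2025, 0.0439]
eef_rot: [0.873, 0.192, 0.436, -0.1]
force: [-0.9, 4.3, 7.9]
gripper_width: -0.001
guard x,y,z mm [-53.    0.8  43.9] pitch 36.8 F [-0.9  4.3  7.9] |F| 9.0 q [ 0.29 -0.08 -1.16 -0.44  0.12  3.06] 24.42
```

```bash
for i in 1; do python3 -m handwheel '[[0,[-0.03,0,0.02],[0,0,0]],[0,[-0.07,0,0.04],[0,0,0]],[0,[-0.07,0,0.04],[0,0,0]]]'; done
python3 -m handwheel '[[0,[-0.03,0,0.02],[0,0,0]],[0,[-0.07,0,0.04],[0,0,0]],[0,[-0.07,0,0.04],[0,0,0]]]'
python3 -m handwheel '[[0,[-0.03,0,0.02],[0,0,0]],[0,[-0.05,0,0.04],[0,0,0]],[0,[-0.05,0,0.04],[0,0,0]]]'
python3 -c "
from h import *
where()
d=grab('top','t2')
h=grab('scene','s2')"
```

```text
time_s: 24.67
tool_pos: [0.5563, 0.2025, 0.042]
eef_rot: [0.873, 0.192, 0.436, -0.1]
force: [-1.9, 3.7, 9.6]
gripper_width: 0.003
time_s: 24.92
tool_pos: [0.5562, 0.2025, 0.0404]
eef_rot: [0.873, 0.192, 0.436, -0.1]
force: [-5.9, 2.2, 13.2]
gripper_width: 0.002
time_s: 25.17
tool_pos: [0.5565, 0.2026, 0.0396]
eef_rot: [0.873, 0.192, 0.437, -0.1]
force: [-9.2, 0.7, 18.0]
gripper_width: -0.002
guard x,y,z mm [-53.    0.9  39.6] pitch 36.7 F [-9.2  0.7 18. ] |F| 20.3 q [ 0.29 -0.06 -1.17 -0.46  0.12  3.06] 25.17
```

```bash
python3 -m handwheel '[[0,[-0.02,0,0.02],[0,0,0]],[0,[-0.04,0,0.03],[0,0,0]],[0,[-0.04,0,0.03],[0,0,0]]]'
python3 -m handwheel '[[0,[-0.02,0,0.02],[0,0,0]],[0,[-0.04,0,0.03],[0,0,0]],[0,[-0.04,0,0.03],[0,0,0]]]'
python3 -c "
from h import *
where()"
```

```text
time_s: 25.52
tool_pos: [0.5565, 0.2025, 0.0384]
eef_rot: [0.873, 0.192, 0.437, -0.1]
force: [-9.4, 0.2, 18.0]
gripper_width: 0.001
time_s: 25.77
tool_pos: [0.5564, 0.2025, 0.037]
eef_rot: [0.873, 0.192, 0.437, -0.1]
force: [-10.8, -0.7, 18.6]
gripper_width: 0.001
guard x,y,z mm [-53.1   0.8  37. ] pitch 36.7 F [-10.8  -0.7  18.6] |F| 21.5 q [ 0.29 -0.06 -1.17 -0.47  0.12  3.06] 25.77
```

```bash
python3 -m handwheel '[[0,[-0.02,0,0.01],[0,0,0]],[0,[-0.03,0,0.02],[0,0,0]],[0,[-0.03,0,0.02],[0,0,0]]]'
python3 -m handwheel '[[0,[-0.02,0,0.01],[0,0,0]],[0,[-0.03,0,0.02],[0,0,0]],[0,[-0.03,0,0.02],[0,0,0]]]'
python3 -m handwheel '[[0,[-0.02,0,0.01],[0,0,0]],[0,[-0.03,0,0.02],[0,0,0]],[0,[-0.03,0,0.02],[0,0,0]]]'
```

```text
time_s: 26.02
tool_pos: [0.5564, 0.2026, 0.0365]
eef_rot: [0.873, 0.192, 0.437, -0.1]
force: [-14.2, -2.0, 23.0]
gripper_width: -0.001
time_s: 26.27
tool_pos: [0.557, 0.2026, 0.0365]
eef_rot: [0.872, 0.192, 0.438, -0.1]
force: [-14.6, -3.3, 25.8]
gripper_width: 0.0
time_s: 26.52
tool_pos: [0.5576, 0.2027, 0.0364]
eef_rot: [0.872, 0.192, 0.439, -0.1]
force: [-15.9, -2.4, 26.4]
gripper_width: -0.002
```

Motion stalled at z=36.5 mm while the force rises: the stop. Hold there, snapshotting the scene.

```bash
python3 -m handwheel '[[0,[-0.04,0,0],[0,0,0]],[0,[-0.04,0,0],[0,0,0]],[0,[-0.04,0,0],[0,0,0]],[0,[-0.04,0,0],[0,0,0]],[0,[-0.04,0,0],[0,0,0]],[0,[-0.04,0,0],[0,0,0]]]'
python3 -c "
from h import *
where();grab('scene','s3');grab('top','t3')"
python3 -m handwheel '[[0,[0,0,0],[0,0,0]],[0,[0,0,0],[0,0,0]],[0,[0,0,0],[0,0,0]],[0,[0,0,0],[0,0,0]],[0,[0,0,0],[0,0,0]],[0,[0,0,0],[0,0,0]]]'
```

```text
time_s: 27.02
tool_pos: [0.5576, 0.2027, 0.0364]
eef_rot: [0.872, 0.192, 0.44, -0.1]
force: [-13.9, -2.0, 28.6]
gripper_width: -0.003
guard x,y,z mm [-51.9   0.8  36.4] pitch 36.4 F [-13.9  -2.   28.6] |F| 31.9 q [ 0.29 -0.05 -1.18 -0.49  0.12  3.06] 27.02
time_s: 27.62
tool_pos: [0.5576, 0.2027, 0.0364]
eef_rot: [0.872, 0.192, 0.44, -0.1]
force: [-15.0, -2.1, 28.3]
gripper_width: -0.0
```

```bash
python3 -m handwheel '[[0,[0.15,0,-0.12],[0,0,0]],[0,[0.3,0,-0.24],[0,0,0]],[0,[0.45,0,-0.36],[0,0,0]],[0,[0.6,0,-0.48],[0,0,0]],[0,[0.75,0,-0.6],[0,0,0]],[0,[0.9,0,-0.72],[0,0,0]],[0,[1.05,0,-0.84],[0,0,0]],[0,[1.2,0,-0.96],[0,0,0]],[0,[1.35,0,-1.05],[0,0,0]],[0,[1.35,0,-1.05],[0,0,0]]]'
python3 -c "
from h import *
where();rows(gp(-.11,.080),quat=aq(37,.42))"
```

```text
time_s: 28.45
tool_pos: [0.5532, 0.1998, 0.0724]
eef_rot: [0.875, 0.191, 0.433, -0.099]
force: [0.4, 0.2, 0.7]
gripper_width: 0.001
guard x,y,z mm [-56.6  -1.4  72.4] pitch 37.2 F [0.4 0.2 0.7] |F| 0.9 q [ 0.29 -0.16 -1.13 -0.31  0.12  3.06] 28.45
shift [-0.99 -0.68 -1.79] turn [-0.17  0.05  0.04]
```

Pedal followed up, force zero. Withdraw, raise and return to the press view pose.

```bash
python3 -m handwheel '[[0,[0.05,0,-0.1],[0,0,0]],[0,[-0.1,-0.15,-0.45],[0,0,0]],[0,[-0.35,-0.3,-0.8],[0,0,0]],[0,[-0.6,-0.45,-1.15],[0,0,0]],[0,[-0.8,-0.6,-1.5],[0,0,0]],[0,[-1,-0.68,-1.8],[0,0,0]],[0,[-1,-0.68,-2.6],[0,0,0]],[0,[-1,-0.68,-3.4],[0,0,0]],[0,[-0.2,-0.68,-4.2],[0,0,0]],[0,[0.6,-0.68,-5],[0,0,0]]]'
python3 -c "
from h import *
where();rows(gp(-.15,.27),yaw=.36)"
```

```text
time_s: 29.28
tool_pos: [0.462, 0.1759, 0.1577]
eef_rot: [0.876, 0.191, 0.431, -0.098]
force: [1.1, 0.2, 0.1]
gripper_width: -0.001
guard x,y,z mm [-150.3  -12.3  157.7] pitch 37.5 F [1.1 0.2 0.1] |F| 1.2 q [ 0.3  -0.56 -1.1   0.12  0.11  3.06] 29.28
shift [ 3.66 -0.5  -2.61] turn [ -0.46 -10.49   0.75]
```

```bash
python3 -m handwheel '[[0,[0.9,0,-0.7],[0,0,0]],[0,[1.8,0,-1.4],[0,-1,0]],[0,[2.7,0,-2.1],[0,-2.2,0]],[0,[3.5,0,-2.7],[0,-3.4,0]],[0,[3.5,0,-2.7],[0,-4.6,0]],[0,[3.5,0,-2.7],[0,-5.8,0]],[0,[3.5,0,-2.7],[0,-7,0]],[0,[3.5,0,-2.7],[0,-8.2,0]],[0,[3.5,0,-2.7],[0,-9.4,0]],[0,[3.5,0,-2.7],[0,-10.4,0]]]'
python3 -m handwheel '[[0,[0,0,0],[0,0,0]],[0,[0,0,0],[0,0,0]]]'
python3 -c "
from h import *
where();rows([.61,-.209,.276],yaw=-.0165)"
```

```text
time_s: 30.12
tool_pos: [0.4642, 0.1759, 0.2701]
eef_rot: [0.977, 0.215, 0.003, -0.004]
force: [1.1, 0.5, -0.7]
gripper_width: -0.0
time_s: 30.28
tool_pos: [0.4647, 0.1761, 0.2682]
eef_rot: [0.977, 0.215, 0.004, -0.005]
force: [0.3, -0.5, 0.1]
gripper_width: 0.002
guard x,y,z mm [-147.5  -12.5  268.2] pitch 89.3 F [ 0.3 -0.5  0.1] |F| 0.6 q [ 0.36  0.07 -0.02  1.47  0.01  3.07] 30.28
shift [-1.2  16.42 -0.44] turn [-0.11 -0.1   5.16]
```

```bash
python3 -m handwheel '[[0,[-0.2,1.3,-0.1],[0,0,0.1]],[0,[-0.4,2.6,-0.2],[0,0,0.5]],[0,[-0.5,3.9,-0.3],[0,0,0.9]],[0,[-0.6,5.2,-0.4],[0,0,1.4]],[0,[-0.7,6.5,-0.4],[0,0,1.9]],[0,[-0.8,7.8,-0.4],[0,0,2.4]],[0,[-0.9,9.1,-0.4],[0,0,2.9]],[0,[-1,10.4,-0.4],[0,0,3.4]],[0,[-1.1,11.7,-0.4],[0,0,3.9]],[0,[-1.2,13,-0.4],[0,0,4.4]]]'
python3 -c "
from h import *
where();rows([.61,-.209,.276],yaw=-.0165)"
```

```text
time_s: 31.12
tool_pos: [0.5723, -0.1334, 0.2791]
eef_rot: [1.0, 0.024, 0.007, -0.005]
force: [0.7, 0.7, -0.1]
gripper_width: 0.001
guard x,y,z mm [ -84.2 -334.1  279.1] pitch 89.0 F [ 0.7  0.7 -0.1] |F| 1.0 q [-0.24  0.25  0.21  1.52  0.01  2.86] 31.12
shift [1.36 3.09 0.11] turn [-0.12 -0.16  0.73]
```

```bash
python3 -m handwheel '[[0,[0.5,1.2,0],[-0.1,-0.1,0.3]],[0,[1,2.4,0],[-0.1,-0.1,0.6]],[0,[1.36,3.1,0.1],[-0.1,-0.15,0.73]],[0,[1.36,3.1,0.1],[-0.1,-0.15,0.73]],[0,[1.36,3.1,0.1],[-0.1,-0.15,0.73]],[0,[1.36,3.1,0.1],[-0.1,-0.15,0.73]]]'
python3 - <<'E'
from h import *
d=grab("wrist","w10");s=grab("scene","s4")["color"];t=grab("top","t4")["color"]
s3=cv2.imread("pics/s3.png")[:,:,::-1]
f=lambda i,w,h:cv2.resize(i,(w,h),interpolation=cv2.INTER_CUBIC)
A=np.hstack([f(d["color"][40:260,180:460],400,314),f(s[150:270,160:320],400,314)])
B=np.hstack([f(s3[150:310,160:430],400,280),f(t[100:280,120:520],400,280)])
cv2.imwrite("pics/final.png",np.vstack([A,B])[:,:,::-1])
E
```

```text
time_s: 31.62
tool_pos: [0.6101, -0.207, 0.2756]
eef_rot: [1.0, -0.007, -0.001, -0.001]
force: [-0.1, -0.1, -0.7]
gripper_width: 0.001
```

View pics/final.png

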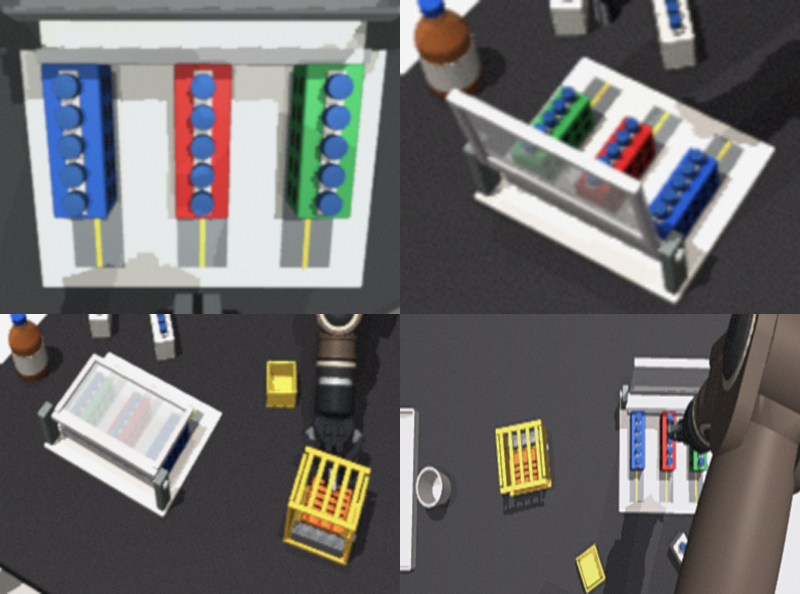

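The plate lay flat over all three racks during the hold. Now it is upright, the racks are still in their row and the bystanders are in place. Checking cap height by parallax, before against after.

Run:
```python
from h import *
base=grab("wrist");s=arm.observe();M=np.array(base["mount"])
for f,tp,q in(("w7",[.6101,-.209,.2762],[1,-.009,0,0]),("w10",[.6101,-.207,.2756],[1,-.007,-.001,-.001])):
    Rt=R.from_quat(q).as_matrix();d=dict(camera_matrix=base["camera_matrix"],C=Rt@M[:3,:3],o=Rt@M[:3,3]+np.array(tp));d["color"]=cv2.imread(f"pics/{f}.png")[:,:,::-1].copy()
    m=mask(d,"blue");m[:,:330]=0;m[:,440:]=0;m[:70]=0;m[195:]=0
    v,u=np.nonzero(m);c=(u.mean(),v.mean())
    print(f,np.round(c,2),"y at z=.084/.077:",onz(d,c,.084)[1].round(4),onz(d,c,.077)[1].round(4))
    m=mask(d,"blue");m[:,:295]=0;m[:,340:]=0;m[:70]=0;m[195:]=0
    v,u=np.nonzero(m);print("  red caps",len(u),np.ptp(v))
```

```text
w7 [412.49 140.98] y at z=.084/.077: -0.2993 -0.3011
  red caps 1029 98
w10 [413.65 140.51] y at z=.084/.077: -0.2976 -0.2995
  red caps 997 98
```

```bash
python3 -c "
from h import *
where();print(arm.job_done())"
```

```text
guard x,y,z mm [ -56.5 -411.8  275.6] pitch 89.8 F [ 0.5 -1.4  0.1] |F| 1.5 q [-0.33  0.38  0.38  1.58  0.    2.83] 31.82
the job is handed in; nothing more can be done
None
```

The job is handed in at about 32 s of the 72 s allowed: the racks are in their row against the fence and the caps have been pressed.

- **Racks:** I gripped red, green and blue in turn, straightened each one, and slid it along its lane until it stalled on the fence at 18–23 N. Before pressing, each was measured within about 1 mm of its lane line and within 0.3° of the press direction. The last picture shows the row unchanged.
- **Pedal:** I reached under the guard with the fingers shut and pressed in small steps until movement stopped at about 32 N in all (28 N vertically). I held it there for over 1 s, then let it rise with the gripper. The picture taken during the hold shows the plate flat over all three racks. Afterwards the plate was upright again and the force read zero.
- **Caps:** I only checked cap height on the green rack, by how its caps shifted in the picture before and after. It fits caps pressed about 7 mm down, but the shift is only about 1–2 pixels. For red and blue I rely on the plate having reached its stop.
- **Other objects:** In the last pictures the bottle, swab box, beaker and white look-alikes looked undisturbed; I did not measure them again.

One surprise: the last joint reached the end of its range on the way to the guard, so I approached about 16° off the guard's axis.

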